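# Clamp the GPS in the handlebar cradle, two clicks past contact

### The arm

A 6-joint arm with a two-finger parallel gripper is mounted at the origin on the work surface. World frame = base frame: x ahead of the robot, y to its left, z up, the work surface at z = 0. Lengths are in m, angles in rad, forces in N, time in s.
With the tool pointing down it reaches from about 0.425 to 0.95 m from the base axis. Payload 14.7 kg.
Tool frame: the origin (TCP) lies between the finger pads; the fingertips stand 8 mm ahead of it and the grasp point (between the pads) lies 11 mm behind it; z points along the fingers, y is the line along which they close (so a half turn about z gives the same grasp; the last joint's range is limited). The gripper opens to 85 mm and grips with 20 to 120 N. Pads are 22 mm wide; open, the fingers measure 114 mm over their backs; the gripper's body (76 mm by 85 mm) begins 54 mm behind the grasp point. The pads swing forward as they close: fully open they stand 13 mm farther back than shut.
Start: joints at [-1.331, 0.48, 1.596, -0, 1.065, -0.047], TCP at [0.184, -0.623, 0.239] pointing down, gripper open.
Joint ranges: [-2.75, 2.75], [-0.82, 2.05], [0.23, 2.67], [-1.56, 4.7], [0.09, 2.69], [-2.92, 2.92]. Speed limits (rad/s): [1.89, 1.89, 2.39, 3.01, 3.01, 3.01].

### API

Orientations are given as [roll, pitch, yaw] about the fixed x, y, z axes, in that order (R = Rz(yaw) Ry(pitch) Rx(roll)).
In Python, from cell import env gives the robot as it stands. The module is installed in compiled form; this text tells all that it offers.
- The arm moves only by the tool drive_tool, never from a script. Its argument "series" is a list of rows, each a list of 7 numbers: the turn, a rotation vector about the tool's x, y, z in degrees, then the shift along the tool's x, y, z in cm, then the opening, from 0 (shut) to 1 (fully open). A call has 1 to 5 rows; each row shifts and turns the commanded pose from where the row before left it, along the tool's axes as they then stand; what a row does not reach is not made up. A row lasts 1/10 s, in which the tool goes at most 50 mm and 8.59 degrees, less where a joint would pass 70% of its speed; a pose out of reach is approached as far as the arm can. A call with a gripper value outside its range is refused whole. The fingers move at their own pace and stop on an object; "squeeze" is the grip in N (left out, the last holds). Time passes only in rows, so rows that do not move let the fingers close. It gives the time, the measured TCP pose, the force, the opening and the grip force at its end, in the units of the state.
- env.state(): the state, without advancing time (a new reading comes with each control period).
- env.grab_frame(name): name is "side" or "top" or "wrist"; returns the picture (480x640x3 uint8, red, green, blue); there is no depth.
- env.camera_model(name): a dict with "fx", "fy", "cx", "cy" (pixels), "k1" (the pictures are not rectified: a ray, as slopes to the right and down, at radius r is drawn at 1 + k1 r^2 times it, then the intrinsics apply), "extrinsics" (4x4, takes a point from world to camera coordinates); the wrist camera has in their place "hand_eye" (4x4, takes a point from camera to tool coordinates, whose origin is the TCP and whose axes are the flange's). Camera axes: x right, y up, looking along -z (the intrinsics and any distortion apply to the point x, -y, -z); pixel columns grow to the right and rows downward; lengths in m; the calibration is good to about 2 mm. A picture is of the moment at which its call begins: read the wrist's pose just before it. camera_model takes no time and is no camera call.
- env.close_job(): hands the job in; it is judged then, once.
The state is a dict: "clock": time; "qpos": joint angles; "dq": joint speeds; "joint_efforts": joint torques, N m; "tcp_pos": TCP position; "ee_rot": TCP orientation; "wrist_force": force on the tool from outside, world axes, zero at the start; "moment": the same for the moment, N m; "width": finger opening in m; "grasp_force": force on a finger pad.
Only numpy, scipy, OpenCV 4.12 (cv2) and the standard library are available. Lean on these libraries where they do the work, as an engineer would, in place of code of your own. Each camera call takes 0.05 s, during which the arm holds its last target. There are 200 camera calls.

### The job

Fit the yellow GPS into the cradle on the handlebar: flat on the bed, screen up, its top end towards the orange dial, slid down against the foot. Then let it go and turn the dial clockwise until the sprung jaw meets the GPS, and two clicks of the ratchet further, no more, so that the pawl holds it firmly without squeezing the case hard. Leave the phone, the bike light and the wrench where they lie.

Things in the scene. Friction and masses are not known exactly. Their poses are not given: they have to be found in the camera images.
- gps: Handheld GPS, yellow block 110 mm long (its x), 60 mm wide (its y), 24 mm thick (its z), black band round its sides, about 0.2 kg. Origin: centre of its underside; z up out of the screen, x towards its top end, where the screen is; the round black keys are at the lower end. It lies on the table to the left or right; the phone lies on the other side.
- gps_top (a point): Centre of the GPS's top end face (55 mm from its origin along its x, 12 mm up).
- cradle: Black device cradle on a handlebar held in wooden blocks, all fixed to the table. Origin: on the bed's upper face, 60 mm over the table; x along the bed towards the dial, z up. The black gearbox under the dial fills x = 105 to 185, y = -29 to 41 mm, top at z = 8 mm; the 16-tooth ratchet wheel on it (radius 26 mm) ends at z = 17 mm.
- bed_seat (a point): Middle of the bed (the cradle's origin and axes). The bed is 46 mm wide: the GPS overhangs it by 7 mm each side, leaving room for fingers. The grey foot, 18 mm high and 44 mm wide, faces +x at x = -55 to -60 mm: it is screwed fast somewhere there, where is not measured. A GPS against the foot has its origin at x = 0 to -5 mm, y = 0. Between foot and open jaw there are 122 to 145 mm.
- rack: Two steel rack bars under the dial with all they carry: the dial moves them towards the foot (cradle -x), 14 mm per rad. Origin at bed height, at cradle x = 85 mm with the dial at 0. On the bars a black block carries the orange sprung jaw, 44 mm wide, up to 20 mm over the bed; the block is screwed on so that the jaw's face stands 0 to 18 mm in front (-x) of this origin: where is not measured.
- rack_end (a point): Rear end of the rack bars, 55 mm behind the rack's origin. When the jaw meets the GPS its spring yields (1.8 N per mm, 12 mm travel), so each click then adds about 9.5 N. The GPS slides on the bed with 1 to 2 N until it meets the foot. Two clicks past contact press 9 to 19 N; the case takes 26 N.
- dial_grip (a point): On the dial's upright axis at the height to grip, 45 mm over the bed, at cradle x = 141 mm, y = 0. The orange grip bar is 44 mm long (this point's x), 14 mm thick (its y) and spans 26 to 58 mm over the bed; all else near it stays below 26 mm. With the dial at 0 the bar lies along the cradle's x; the point turns with the dial, z up.
- dial (a joint): Dial angle in rad, 0 at the start, growing clockwise from above. The pawl drops behind a tooth every 0.3927 rad (0, 0.393, 0.785 ...); the dial turns clockwise only, and when let go a loaded dial falls back onto the last tooth passed. Unloaded it takes 0.02 to 0.05 N m, most just before a click; past contact 0.35 N m per rad more. 2 to 6 clicks bring the jaw to a seated GPS. Regrip freely.
- pawl_tab (a point): Red release tab of the sprung steel pawl beside the ratchet wheel, 16 mm over the bed; pushed outward it frees the wheel. Not needed.
- phone: Black phone, 150 x 72 x 10 mm, lying on the table: leave it.
- light: Small rear light, black with red lens, 30 x 45 x 26 mm, standing on the table on the left: leave it.
- wrench: Steel wrench, 180 mm long, on the right of the table: leave it.

How it is judged:
By the outcome, as a careful person would: the job done as asked, in the order asked, and still so for the second after the job is handed in, with the robot touching nothing.
It also fails if it takes over 64 s, if anything falls off the work surface, if the arm or the gripper's body presses on something with over 40 N, if the wrist force passes 120 N, or if a joint passes its speed limit or range.

## Working session

There is one attempt and no reset: what is moved stays moved. The work goes in short steps, Python scripts to look and compute and a tool call to move; the robot and the scene stay as the last step left them, time stands still between calls to the robot, and variables do not carry over. Pictures are saved under pics/ and viewed, at most 10 in all, crops included, and the job is handed in when it is done.

Besides the shell and the picture viewer there is one more tool, called after ">>>" as name([rows], argument=value, ...), one row to a line, values as JSON. drive_tool: Moves the arm, as the interface text tells. Its arguments: {"type":"object","properties":{"series":{"type":"array"},"squeeze":{"type":"number"}},"required":["series"]}

```bash
mkdir -p pics; cat > h.py <<'E'
import numpy as np, cv2
from scipy.spatial.transform import Rotation as R
from cell import env
def grab(n,f):
    s=env.state(); im=env.grab_frame(n); cv2.imwrite('pics/'+f,im[:,:,::-1]); return s,im
def cam2world(n,s=None):
    m=env.camera_model(n)
    if 'extrinsics' in m: return m,np.linalg.inv(np.array(m['extrinsics']))
    T=np.eye(4); T[:3,:3]=R.from_euler('xyz',s['ee_rot']).as_matrix(); T[:3,3]=s['tcp_pos']
    return m,T@np.array(m['hand_eye'])
def ray(n,uv,s=None):
    m,T=cam2world(n,s)
    x=(uv[0]-m['cx'])/m['fx']; y=(uv[1]-m['cy'])/m['fy']
    rd=np.hypot(x,y); r=rd
    for _ in range(30): r=rd/(1+m['k1']*r*r)
    k=r/rd if rd>0 else 1
    d=T[:3,:3]@np.array([x*k,-y*k,-1]); return T[:3,3],d
def onz(n,uv,z,s=None):
    o,d=ray(n,uv,s); return o+d*(z-o[2])/d[2]
E
python3 - <<'E'
from h import *
s,a=grab('top','top1.png'); _,b=grab('side','side1.png')
print(s)
for n in('top','side'):
    m,T=cam2world(n); print(m['fx'],m['k1'],T.round(3))
print(env.camera_model('wrist'))
E
```

```text
{'clock': 0.0, 'qpos': array([-1.33063932e+00,  4.80841366e-01,  1.59688926e+00,  1.37813359e-06,
        1.06508709e+00, -4.65862527e-02]), 'dq': array([ 0.00128159,  0.00070315,  0.00086771, -0.00220238,  0.0004473 ,
       -0.00213572]), 'joint_efforts': array([-5.23361450e-03, -9.50634599e+01, -4.30187130e+01, -7.17813473e-04,
        1.19313179e-02, -1.12255506e-06]), 'tcp_pos': array([ 0.18377107, -0.62305369,  0.23866046]), 'ee_rot': array([-3.14036897e+00, -5.82541449e-05,  2.86742556e-01]), 'wrist_force': array([-0.78818394,  0.08534139, -0.3307338 ]), 'moment': array([0.02847904, 0.00944608, 0.00476418]), 'grasp_force': 0.0, 'width': 0.08533337383232598}
505.9615626152693 -0.0003723990707716231 [[ 0.011  0.993 -0.115  0.388]
 [-1.     0.009 -0.019 -0.021]
 [-0.017  0.115  0.993  1.417]
 [ 0.     0.     0.     1.   ]]
537.6383026950541 -0.14994820901249184 [[-0.828  0.288 -0.481 -0.039]
 [-0.56  -0.414  0.718  0.827]
 [ 0.008  0.864  0.504  0.702]
 [ 0.     0.     0.     1.   ]]
{'fx': 349.1174004043621, 'fy': 349.1174004043621, 'cx': 321.7402759073548, 'cy': 238.33213002166426, 'k1': 0.019987115921897544, 'hand_eye': array([[-5.03097916e-04,  9.53794960e-01,  3.00457852e-01,
         7.81393278e-02],
       [ 9.99999657e-01,  2.81993494e-04,  7.79256620e-04,
         4.63124624e-04],
       [ 6.58523877e-04,  3.00458141e-01, -9.53794775e-01,
        -1.34069602e-01],
       [ 0.00000000e+00,  0.00000000e+00,  0.00000000e+00,
         1.00000000e+00]])}
```

View pics/top1.png

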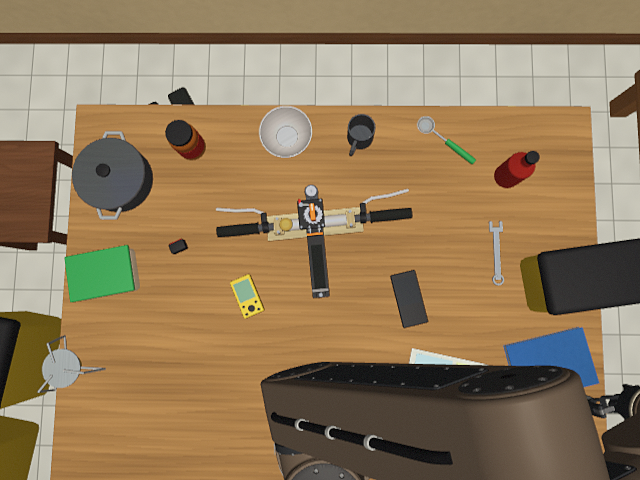

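View pics/side1.png

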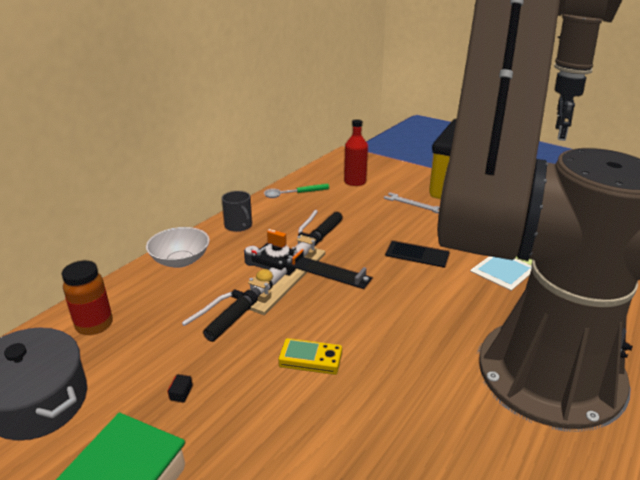

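The top view shows the GPS, screen up, at about (247,296), with its top end at the upper left and keys at the lower right. The dial is at (312,213), the bed runs down to the foot at (320,293), and the phone is at (409,298). The side view agrees.

```bash
python3 - <<'E'
from h import *
im=cv2.imread('pics/top1.png'); hsv=cv2.cvtColor(im,cv2.COLOR_BGR2HSV)
def blob(mask,box):
    x0,y0,x1,y1=box; m=np.zeros_like(mask); m[y0:y1,x0:x1]=mask[y0:y1,x0:x1]
    return m
ym=blob(cv2.inRange(hsv,(22,120,120),(34,255,255)),(215,260,280,330))
pts=cv2.findNonZero(ym); hull=cv2.convexHull(pts)
r=cv2.minAreaRect(hull); c=cv2.boxPoints(r)
W=np.array([onz('top',p,0.024) for p in c]); print('gps',c.round(1),W.round(4),'centre',W.mean(0).round(4),[np.linalg.norm(W[i]-W[i-1]).round(4) for i in range(2)])
om=blob(cv2.inRange(hsv,(5,170,150),(18,255,255)),(295,190,330,245))
n,l,st,ce=cv2.connectedComponentsWithStats(om)
for i in range(1,n):
    if st[i,4]>4: print('orange',st[i],ce[i].round(1),onz('top',ce[i],.118).round(4),onz('top',ce[i],.078).round(4))
bm=blob(cv2.inRange(im,(0,0,0),(60,60,60)),(300,242,335,302))
for y in range(244,300,6):
    xs=np.nonzero(bm[y])[0]; 
    if len(xs): a,b=onz('top',(xs.min(),y),.06),onz('top',(xs.max()+1,y),.06); print(y,xs.min(),xs.max(),((a+b)/2).round(4),np.linalg.norm(a-b).round(4))
cv2.imwrite('pics/crop1.png',cv2.resize(im[180:330,215:345],None,fx=4,fy=4,interpolation=cv2.INTER_CUBIC))
E
```

```text
gps [[228.9 281.2]
 [249.1 273.2]
 [264.  310.4]
 [243.8 318.5]] [[0.4325 0.2753 0.024 ]
 [0.4552 0.2202 0.024 ]
 [0.3539 0.1765 0.024 ]
 [0.3315 0.2311 0.024 ]] centre [0.3933 0.2258 0.024 ] [np.float64(0.1102), np.float64(0.0596)]
orange [309 203   6  17  61] [312.  212.4] [0.6104 0.0442 0.118 ] [0.6172 0.0462 0.078 ]
orange [307 232  16   4  41] [314.5 233.5] [0.555  0.0369 0.118 ] [0.5601 0.0387 0.078 ]
244 308 321 [0.5339 0.0378 0.06  ] 0.0378
250 311 322 [0.5177 0.0322 0.06  ] 0.0324
256 309 322 [0.5015 0.0347 0.06  ] 0.0377
262 312 323 [0.4853 0.0291 0.06  ] 0.0323
268 310 323 [0.4692 0.0316 0.06  ] 0.0376
274 313 324 [0.4532 0.026  0.06  ] 0.0322
280 311 325 [0.4371 0.0271 0.06  ] 0.0402
286 314 325 [0.4212 0.0229 0.06  ] 0.0321
292 316 325 [0.4052 0.02   0.06  ] 0.0267
```

View pics/crop1.png

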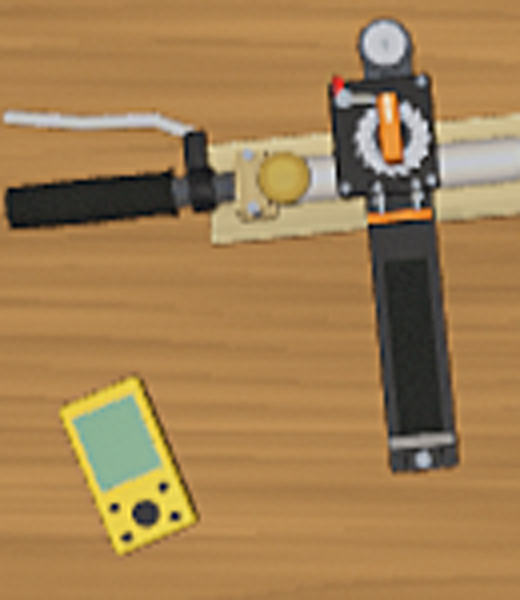

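>>> drive_tool([
  [0,0,0,3.9,-2.95,0,0.9],
  [0,0,0,3.9,-2.95,0,0.9],
  [0,0,0,3.9,-2.95,0,0.9],
  [0,0,0,3.9,-2.95,0,0.9],
  [0,0,0,3.9,-2.95,0,0.9],
], squeeze=30)

```text
clock: 0.6
tcp_pos: [0.3299, -0.425, 0.2391]
ee_rot: [-3.141, 0.0, 0.286]
wrist_force: [0.8, -0.5, -0.2]
width: 0.0772
grasp_force: 0.0
```

>>> drive_tool([
  [0,0,0,3.9,-2.95,0,0.9],
  [0,0,0,3.9,-2.95,0,0.9],
  [0,0,0,3.9,-2.95,0,0.9],
  [0,0,0,3.9,-2.95,0,0.9],
  [0,0,0,3.9,-2.95,0,0.9],
])

```text
clock: 1.1
tcp_pos: [0.4753, -0.2283, 0.2393]
ee_rot: [-3.142, 0.0, 0.287]
wrist_force: [1.3, -0.6, 1.0]
width: 0.0766
grasp_force: 0.0
```

>>> drive_tool([
  [0,0,0,1.9,-4.6,0,0.9],
  [0,0,0,1.9,-4.6,0,0.9],
  [0,0,0,1.9,-4.6,0,0.9],
  [0,0,0,1.9,-4.6,0,0.9],
  [0,0,0,1.9,-4.6,0,0.9],
])

```text
clock: 1.6
tcp_pos: [0.5003, 0.0193, 0.2393]
ee_rot: [3.142, 0.0, 0.287]
wrist_force: [0.5, -0.0, -0.4]
width: 0.0769
grasp_force: 0.0
```

```bash
python3 - <<'E'
from h import *
import pickle
env.grab_frame('wrist')
s,im=grab('wrist','w1.png'); pickle.dump(s,open('w1.pkl','wb'));print(s['tcp_pos'],s['ee_rot'],s['dq'].round(3))
E
```

```text
[0.50070161 0.02553993 0.23931135] [-3.13945292e+00 -9.55380812e-04  2.88791015e-01] [-0.11  -0.003  0.01  -0.013  0.001 -0.169]
```

View pics/w1.png

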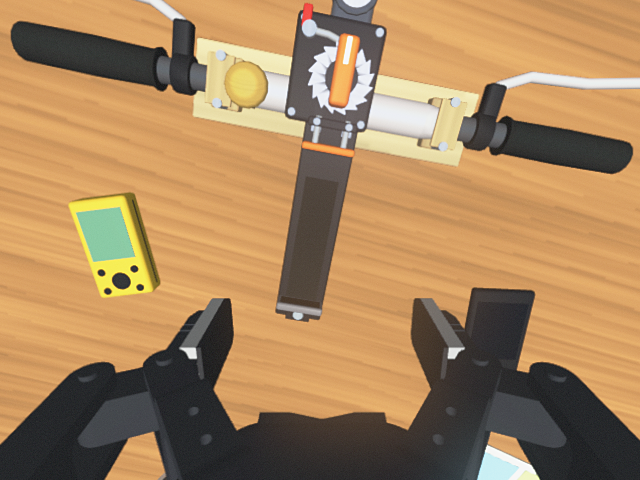

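The wrist view shows the bed centre line from about (327,155) to (300,308), the foot at (300,306), the orange jaw at (328,149) and the dial bar at (344,70). The GPS is at (113,245).

```bash
python3 - <<'E'
from h import *
import pickle
s=pickle.load(open('w1.pkl','rb')); im=cv2.imread('pics/w1.png'); hsv=cv2.cvtColor(im,cv2.COLOR_BGR2HSV)
P=lambda uv,z:onz('wrist',uv,z,s)
# bed edges
dark=(hsv[:,:,1]<110)&(hsv[:,:,2]<130); L=[];Rr=[]
for y in range(170,296,3):
    xs=np.nonzero(dark[y,250:380])[0]+250
    L.append(P((xs.min(),y),.06)); Rr.append(P((xs.max()+1,y),.06))
L=np.array(L);Rr=np.array(Rr)
fl=np.polyfit(L[:,0],L[:,1],1);fr=np.polyfit(Rr[:,0],Rr[:,1],1)
print('edges deg',np.degrees(np.arctan([fl[0],fr[0]])),'width',np.abs(np.polyval(fl,.47)-np.polyval(fr,.47)),'mid y at .47,.6104',[(np.polyval(fl,x)+np.polyval(fr,x))/2 for x in(.47,.6104)])
om=cv2.inRange(hsv,(5,150,150),(16,255,255)); om[:,:290]=0;om[:,385:]=0;om[170:]=0
n,l,st,ce=cv2.connectedComponentsWithStats(om)
for i in range(1,n):
    if st[i,4]>30:
        r=cv2.minAreaRect(np.argwhere(l==i)[:,::-1].astype(np.float32)); c=cv2.boxPoints(r)
        print('orange',st[i],[P(q,.118).round(4)[:2] for q in c],'z.08',[P(q,.08).round(4)[:2] for q in c])
# yellow gps
ym=cv2.inRange(hsv,(22,120,120),(34,255,255)); ym[:,200:]=0; ym[:180]=0
n,l,st,ce=cv2.connectedComponentsWithStats(ym); i=1+np.argmax(st[1:,4])
q=cv2.approxPolyDP(cv2.convexHull(np.argwhere(l==i)[:,::-1].astype(np.int32)),6,True)[:,0]
print(q.tolist()); W=np.array([P(p,.024) for p in q]);print(W.round(4), W.mean(0))
# foot
g=(hsv[:,:,1]<60)&(hsv[:,:,2]>110); ys,xs=np.nonzero(g[290:330,265:335]); print('grey',xs.min()+265,xs.max()+265,ys.min()+290,ys.max()+290)
for u in ((300,300),(300,304),(300,308)): print(u,P(u,.078).round(4))
cv2.imwrite('pics/w1foot.png',cv2.resize(np.vstack([im[130:170,260:380],im[280:330,260:380]]),None,fx=6,fy=6,interpolation=cv2.INTER_CUBIC))
E
```

```text
edges deg [6.37277788 6.11053333] width 0.04496894630892559 mid y at .47,.6104 [np.float64(0.028074522833711542), np.float64(0.04343021260672294)]
orange [329  33  31  74 601] [array([0.592 , 0.0489]), array([0.6353, 0.0527]), array([0.6368, 0.0399]), array([0.5936, 0.0353])] z.08 [array([0.5945, 0.0492]), array([0.6442, 0.0536]), array([0.6459, 0.0389]), array([0.5962, 0.0336])]
orange [302 141  53  16 320] [array([0.5591, 0.0582]), array([0.5643, 0.0586]), array([0.5685, 0.021 ]), array([0.5632, 0.0204])] z.08 [array([0.5566, 0.0598]), array([0.5626, 0.0603]), array([0.5674, 0.0172]), array([0.5613, 0.0164])]
[[159, 283], [102, 297], [69, 203], [131, 193]]
[[0.3708 0.1722 0.024 ]
 [0.3365 0.2292 0.024 ]
 [0.4333 0.2717 0.024 ]
 [0.4614 0.2138 0.024 ]] [0.40048533 0.22174438 0.024     ]
grey 276 321 302 319
(300, 300) [0.4225 0.0238 0.078 ]
(300, 304) [0.4185 0.0226 0.078 ]
(300, 308) [0.4145 0.0215 0.078 ]
```

View pics/w1foot.png

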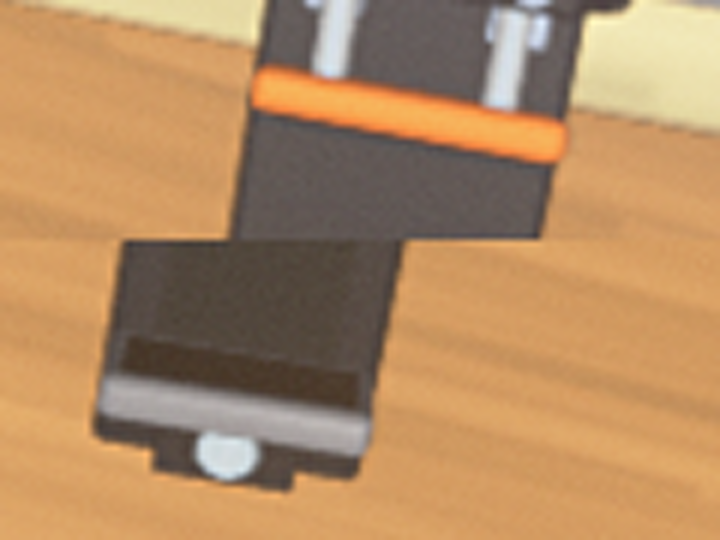

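>>> drive_tool([
  [0,0,0,-1.0,-4.35,2.2,0.85],
  [0,0,0,-1.0,-4.35,2.2,0.85],
  [0,0,0,-1.0,-4.35,2.2,0.85],
  [0,0,0,-1.0,-4.35,2.2,0.85],
  [0,0,0,-1.0,-4.35,2.2,0.85],
])

```text
clock: 2.2
tcp_pos: [0.3902, 0.2127, 0.1286]
ee_rot: [3.142, -0.0, 0.286]
wrist_force: [0.5, 0.3, 0.1]
width: 0.0721
grasp_force: 0.0
```

>>> drive_tool([
  [0,0,-7.1,0,0,0,0.85],
  [0,0,0,0,0,0,0.85],
])

```text
clock: 2.4
tcp_pos: [0.3901, 0.2123, 0.1287]
ee_rot: [3.142, 0.002, 0.416]
wrist_force: [-0.3, -0.1, 0.7]
width: 0.0727
grasp_force: 0.0
```

```bash
python3 - <<'E'
from h import *
import pickle
s,im=grab('wrist','w2.png'); pickle.dump(s,open('w2.pkl','wb'));print(s['tcp_pos'],s['ee_rot'],s['width'],s['dq'].round(3))
E
```

```text
[0.39010313 0.21227458 0.12867351] [3.14150145e+00 1.67318282e-03 4.16078513e-01] 0.07266790701093319 [-0.044 -0.019 -0.015 -0.003  0.006  0.126]
```

View pics/w2.png

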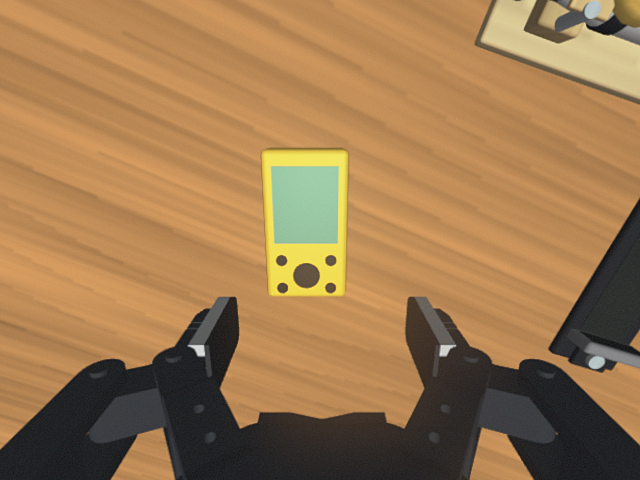

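The GPS is seen square to the tool, its top face from (262,150) to (345,296), about 15 px left of the finger centre line.

```bash
python3 - <<'E'
from h import *
import pickle
s=pickle.load(open('w2.pkl','rb')); im=cv2.imread('pics/w2.png'); hsv=cv2.cvtColor(im,cv2.COLOR_BGR2HSV)
ym=cv2.inRange(hsv,(22,120,120),(34,255,255)); ym[:,400:]=0
n,l,st,ce=cv2.connectedComponentsWithStats(ym); i=1+np.argmax(st[1:,4])
q=cv2.approxPolyDP(cv2.convexHull(np.argwhere(l==i)[:,::-1].astype(np.int32)),8,True)[:,0]
W=np.array([onz('wrist',p,.024,s) for p in q])
c=W.mean(0);y=s['ee_rot'][2];d=c-s['tcp_pos'];X=np.array([np.cos(y),np.sin(y),0]);Y=np.array([np.sin(y),-np.cos(y),0])
print(q.tolist(),W.round(4),c,'tool',d@X,d@Y,[np.linalg.norm(W[i]-W[i-1]) for i in range(len(W))],[np.degrees(np.arctan2(*(W[i]-W[i-1])[[1,0]])) for i in range(len(W))])
E
```

```text
[[344, 149], [344, 293], [269, 294], [262, 151]] [[0.4555 0.2245 0.024 ]
 [0.36   0.1802 0.024 ]
 [0.3364 0.2316 0.024 ]
 [0.4323 0.2738 0.024 ]] [0.39605266 0.22751706 0.024     ] tool 0.011602577047261286 -0.01153733915166134 [np.float64(0.054379833693791964), np.float64(0.10531669499354655), np.float64(0.05657286161044487), np.float64(0.10480744704406172)] [np.float64(-64.80520815361801), np.float64(-155.08047071160988), np.float64(114.64512480418702), np.float64(23.720576343663183)]
```

>>> drive_tool([
  [0,0,-0.5,1.1,-1.15,2.5,0.85],
  [0,0,0,0,0,4.0,0.85],
  [0,0,0,0,0,3.5,0.85],
  [0,0,0,0,0,1.6,0.85],
  [0,0,0,0,0,0,0.85],
])

```text
clock: 2.95
tcp_pos: [0.3964, 0.2253, 0.0118]
ee_rot: [3.141, 0.003, 0.415]
wrist_force: [-0.1, 0.6, 0.6]
width: 0.0724
grasp_force: 0.0
```

>>> drive_tool([
  [0,0,0,0,0,0.4,0.85],
  [0,0,0,0,0,0,0.5],
  [0,0,0,0,0,0,0.5],
  [0,0,0,0,0,0,0.5],
  [0,0,0,0,0,0,0.5],
], squeeze=35)

```text
clock: 3.45
tcp_pos: [0.3973, 0.2269, 0.0102]
ee_rot: [3.142, -0.002, 0.419]
wrist_force: [1.2, -4.7, 9.0]
width: 0.0594
grasp_force: 39.6
```

>>> drive_tool([
  [0,0,0,0,0,-1.0,0.5],
  [0,0,0,0,0,-4.0,0.5],
  [0,0,0,0,0,-4.5,0.5],
  [0,0,0,0,0,-4.5,0.5],
  [0,0,0,0,0,0,0.5],
])

```text
clock: 3.95
tcp_pos: [0.399, 0.2281, 0.1551]
ee_rot: [-3.141, -0.009, 0.419]
wrist_force: [-0.3, 0.1, -3.6]
width: 0.0593
grasp_force: 39.8
```

>>> drive_tool([
  [0,0,0,-0.14,4.29,0,0.5],
  [0,0,0,-0.14,4.29,0,0.5],
  [0,0,0,-0.14,4.29,0,0.5],
  [0,0,0,-0.14,4.29,0,0.5],
  [0,0,0,-0.14,4.29,0,0.5],
])

```text
clock: 4.45
tcp_pos: [0.4775, 0.0263, 0.1496]
ee_rot: [-3.142, -0.0, 0.419]
wrist_force: [0.5, 0.9, -1.9]
width: 0.0591
grasp_force: 39.8
```

>>> drive_tool([
  [0,0,6,0,0,0,0.5],
  [0,0,6,0,0,0,0.5],
  [0,0,5.8,0,0,0,0.5],
  [0,0,0,0,0,0,0.5],
])

```text
clock: 4.85
tcp_pos: [0.4771, 0.0278, 0.1494]
ee_rot: [-3.142, 0.0, 0.106]
wrist_force: [0.5, -0.0, -1.9]
width: 0.0592
grasp_force: 39.8
```

```bash
python3 - <<'E'
from h import *
import pickle
s,im=grab('wrist','w3.png'); pickle.dump(s,open('w3.pkl','wb'));print(s['tcp_pos'],s['ee_rot'],s['width'],s['dq'].round(3))
E
```

```text
[0.4771379  0.02784958 0.14939395] [-3.14152653e+00  3.28465942e-04  1.06465184e-01] 0.05916622121939721 [ 0.005 -0.    -0.     0.    -0.002 -0.128]
```

View pics/w3.png

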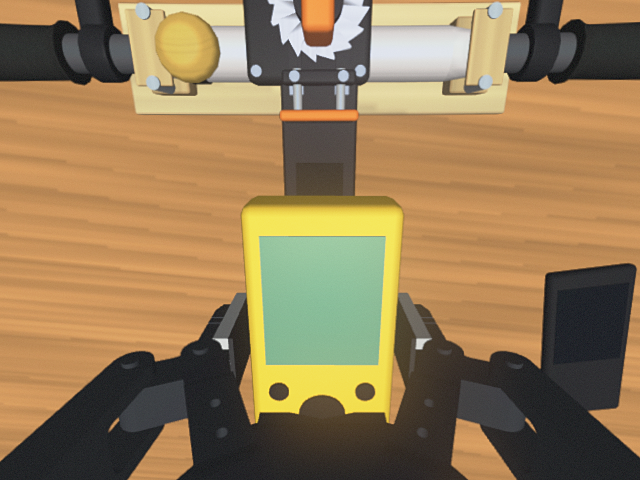

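The GPS is held square over the bed. The bed edges at row 150 are at columns 284 and 355, the jaw spans 280–358 at row 115, and the GPS top end spans 242–404, so only a millimetre or so of sideways correction is needed.

```bash
python3 - <<'E'
from h import *
import pickle
s=pickle.load(open('w3.pkl','rb')); im=cv2.imread('pics/w3.png'); hsv=cv2.cvtColor(im,cv2.COLOR_BGR2HSV)
y=s['ee_rot'][2];A=np.array([[np.cos(y),np.sin(y),0],[np.sin(y),-np.cos(y),0],[0,0,-1]])
T=lambda uv,z:(A@(onz('wrist',uv,z,s)-s['tcp_pos'])).round(4)
dark=(hsv[:,:,1]<110)&(hsv[:,:,2]<130)
for r in (130,150,170,185):
    xs=np.nonzero(dark[r,240:400])[0]+240; print('bed',r,xs.min(),xs.max(),T((xs.min(),r),.06),T((xs.max()+1,r),.06))
om=cv2.inRange(hsv,(5,150,150),(16,255,255)); om[:100]=0;om[130:]=0
q=cv2.boundingRect(om);print('jaw',q,T((q[0],q[1]+q[3]),.08),T((q[0]+q[2],q[1]+q[3]),.08))
zt=s['tcp_pos'][2]-.0102+.024
ym=cv2.inRange(hsv,(22,120,120),(34,255,255)); ym[:,450:]=0;ym[:,:230]=0;ym[:190]=0
for r in (220,260,300):
    xs=np.nonzero(ym[r])[0];print('gps',T((xs.min(),r),zt),T((xs.max()+1,r),zt))
print('topend edge',T((323,212),zt),'lower',T((323,197),zt-.024))
E
```

```text
bed 130 283 355 [ 0.0771 -0.0235  0.0894] [0.077  0.021  0.0894]
bed 150 284 355 [ 0.0652 -0.0233  0.0894] [0.0652 0.0213 0.0894]
bed 170 285 354 [ 0.053  -0.0231  0.0894] [0.053  0.0211 0.0894]
bed 185 285 354 [ 0.0435 -0.0234  0.0894] [0.0435 0.0214 0.0894]
jaw (279, 110, 80, 11) [ 0.0819 -0.0234  0.0694] [0.0819 0.0206 0.0694]
gps [ 0.0471 -0.0281 -0.0138] [ 0.0471  0.029  -0.0138]
gps [ 0.032  -0.0284 -0.0138] [ 0.0319  0.029  -0.0138]
gps [ 0.0156 -0.0284 -0.0138] [ 0.0156  0.0293 -0.0138]
topend edge [ 0.0501  0.0006 -0.0138] lower [0.0508 0.0007 0.0102]
```

>>> drive_tool([
  [0,0,0,0.4,-0.15,2,0.5],
  [0,0,0,0,0,3,0.5],
  [0,0,0,0,0,2.0,0.5],
  [0,0,0,0,0,0.6,0.5],
  [0,0,0,0,0,0,0.5],
])

```text
clock: 5.4
tcp_pos: [0.4808, 0.03, 0.0729]
ee_rot: [-3.141, 0.002, 0.111]
wrist_force: [0.8, 0.1, -0.2]
width: 0.0593
grasp_force: 39.7
```

>>> drive_tool([
  [0,0,0,0,0,0.1,0.5],
  [0,0,0,0,0,0.1,0.5],
  [0,0,0,0,0,0,0.5],
])

```text
clock: 5.7
tcp_pos: [0.4819, 0.0299, 0.072]
ee_rot: [3.141, -0.001, 0.109]
wrist_force: [0.2, 0.1, -2.0]
width: 0.0592
grasp_force: 39.7
```

>>> drive_tool([
  [0,0,0,0,0,0.1,0.5],
  [0,0,0,0,0,0.1,0.5],
  [0,0,0,0,0,0,0.5],
])

```text
clock: 6.0
tcp_pos: [0.4817, 0.0299, 0.0702]
ee_rot: [3.141, -0.001, 0.109]
wrist_force: [-3.4, -0.2, 22.2]
width: 0.0592
grasp_force: 42.5
```

>>> drive_tool([
  [0,0,0,0,0,-0.08,0.5],
  [0,0,0,-0.3,0,0,0.5],
  [0,0,0,-0.2,0,0,0.5],
  [0,0,0,0,0,0,0.5],
])

```text
clock: 6.4
tcp_pos: [0.4766, 0.0293, 0.0703]
ee_rot: [3.142, -0.001, 0.109]
wrist_force: [0.4, 0.5, 6.5]
width: 0.0591
grasp_force: 40.6
```

>>> drive_tool([
  [0,0,0,-0.15,0,0,0.5],
  [0,0,0,-0.1,0,0,0.5],
  [0,0,0,0,0,0,0.5],
])

```text
clock: 6.7
tcp_pos: [0.4744, 0.0291, 0.0703]
ee_rot: [3.141, -0.001, 0.109]
wrist_force: [3.7, -0.4, 5.1]
width: 0.0591
grasp_force: 40.7
```

>>> drive_tool([
  [0,0,0,-0.15,0,0,0.5],
  [0,0,0,0,0,0,0.5],
])

```text
clock: 6.9
tcp_pos: [0.4736, 0.029, 0.0703]
ee_rot: [3.141, -0.002, 0.109]
wrist_force: [8.2, 1.3, -0.0]
width: 0.0593
grasp_force: 40.0
```

>>> drive_tool([
  [0,0,0,-0.1,0,0,0.5],
  [0,0,0,0,0,0,0.5],
])

```text
clock: 7.1
tcp_pos: [0.4735, 0.0289, 0.0705]
ee_rot: [3.141, -0.004, 0.109]
wrist_force: [11.7, 3.1, -0.9]
width: 0.0591
grasp_force: 39.9
```

Against the foot. Release and rise.

>>> drive_tool([
  [0,0,0,0.05,0,0.05,0.5],
  [0,0,0,0,0,0,0.85],
  [0,0,0,0,0,0,0.85],
  [0,0,0,0,0,0,0.85],
  [0,0,0,0,0,-0.5,0.85],
])

```text
clock: 7.6
tcp_pos: [0.471, 0.0288, 0.0741]
ee_rot: [-3.141, 0.002, 0.109]
wrist_force: [-0.3, 0.9, 0.4]
width: 0.0728
grasp_force: 0.0
```

>>> drive_tool([
  [0,0,0,0,0,-3,0.85],
  [0,0,0,0,0,-4.5,0.85],
  [0,0,0,0,0,-4.5,0.85],
  [0,0,0,0.5,0,-2.5,0.85],
  [0,0,0,0,0,0,0.85],
])

```text
clock: 8.1
tcp_pos: [0.4791, 0.0294, 0.2234]
ee_rot: [3.141, -0.006, 0.109]
wrist_force: [0.2, -0.1, -1.1]
width: 0.0729
grasp_force: 0.0
```

```bash
python3 - <<'E'
from h import *
import pickle
s,im=grab('wrist','w4.png'); pickle.dump(s,open('w4.pkl','wb'));print(s['tcp_pos'],s['ee_rot'],s['qpos'].round(3))
E
```

```text
[0.47906922 0.02944137 0.22336565] [ 3.14089783 -0.00631032  0.10880878] [-0.002  0.26   1.998  0.     0.877  1.46 ]
```

View pics/w4.png

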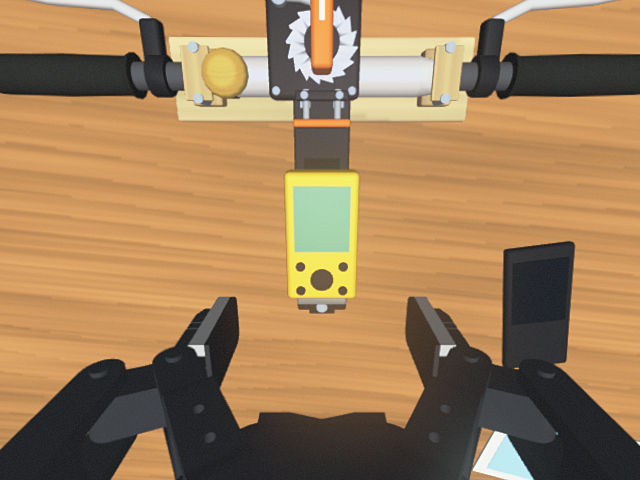

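The GPS lies flat and square on the bed: its top end is at row 171, its lower end meets the foot at row 299, and the jaw face is at about row 127.

```bash
python3 - <<'E'
from h import *
import pickle
s=pickle.load(open('w4.pkl','rb')); im=cv2.imread('pics/w4.png'); hsv=cv2.cvtColor(im,cv2.COLOR_BGR2HSV)
y=.1088;o=np.array([.472,.0285,.06]);A=np.array([[np.cos(y),np.sin(y),0],[-np.sin(y),np.cos(y),0],[0,0,1]])
C=lambda uv,z:(A@(onz('wrist',uv,z,s)-o)).round(4)
om=cv2.inRange(hsv,(4,140,130),(16,255,255)); om[:,:280]=0;om[:,370:]=0
c1=np.nonzero(om[100:150,310:335].any(1))[0]+100; print('jaw rows',c1.min(),c1.max(),C((322,c1.max()+1),.08),C((322,c1.max()+1),.07),C((322,c1.min()),.08))
ym=cv2.inRange(hsv,(20,110,100),(36,255,255))
c=np.nonzero(ym[140:320,300:340].any(1))[0]+140; print('gps rows',c.min(),c.max(),C((322,c.min()),.084),C((322,c.max()+1),.084))
b=om[:78]; r=cv2.boundingRect(b);print('bar',r,[C(p,.118) for p in ((r[0],r[1]+r[3]),(r[0]+r[2],r[1]+r[3]))])
E
```

```text
jaw rows 119 126 [ 0.087  -0.0002  0.02  ] [ 0.0871 -0.0002  0.01  ] [ 0.0927 -0.0002  0.02  ]
gps rows 169 297 [ 0.0561 -0.0002  0.024 ] [-0.054  -0.0001  0.024 ]
bar (311, 0, 59, 69) [array([0.1209, 0.0067, 0.058 ]), array([ 0.1209, -0.0301,  0.058 ])]
```

>>> drive_tool([
  [0,0,0,4.49,0,0,0.4],
  [0,0,0,4.49,0,0,0.4],
  [0,0,0,4.49,0,0,0.4],
  [0,0,-8.5,0,0,0,0.4],
  [0,0,-8.5,0,0,0,0.4],
])

```text
clock: 8.65
tcp_pos: [0.6107, 0.0441, 0.2173]
ee_rot: [-3.14, 0.003, 0.411]
wrist_force: [-1.3, -0.0, -0.1]
width: 0.0339
grasp_force: 0.0
```

>>> drive_tool([
  [0,0,-8.5,0,0,0,0.4],
  [0,0,-8.5,0,0,0,0.4],
  [0,0,-8.5,0,0,0,0.4],
  [0,0,-8.5,0,0,0,0.4],
  [0,0,-8.5,0,0,0,0.4],
])

```text
clock: 9.15
tcp_pos: [0.6097, 0.044, 0.2179]
ee_rot: [-3.139, 0.001, 1.153]
wrist_force: [0.3, 0.6, -0.4]
width: 0.0338
grasp_force: 0.0
```

>>> drive_tool([
  [0,0,-8.5,0,0,0,0.4],
  [0,0,-8.5,0,0,0,0.4],
  [0,0,-8.5,0,0,0,0.4],
  [0,0,-8.5,0,0,0,0.4],
  [0,0,-8.5,0,0,0,0.4],
])

```text
clock: 9.65
tcp_pos: [0.6097, 0.044, 0.2179]
ee_rot: [-3.139, -0.001, 1.895]
wrist_force: [-0.3, 0.8, 0.5]
width: 0.0343
grasp_force: 0.0
```

>>> drive_tool([
  [0,0,-8.5,0,0,0,0.4],
  [0,0,-8.5,0,0,0,0.4],
  [0,0,-8.5,0,0,0,0.4],
  [0,0,-8.5,0,0,0,0.4],
  [0,0,-8.5,0,0,0,0.4],
])

```text
clock: 10.15
tcp_pos: [0.6097, 0.044, 0.2179]
ee_rot: [-3.14, -0.002, 2.637]
wrist_force: [-0.4, 0.5, -0.1]
width: 0.0339
grasp_force: 0.0
```

>>> drive_tool([
  [0,0,-8.5,0,0,0,0.4],
  [0,0,-8.5,0,0,0,0.4],
  [0,0,-8.5,0,0,0,0.4],
  [0,0,-1.5,0,0,0,0.4],
  [0,0,0,0,0,0,0.4],
])

```text
clock: 10.65
tcp_pos: [0.6101, 0.044, 0.2186]
ee_rot: [-3.141, -0.002, 3.099]
wrist_force: [-1.0, -0.4, 0.3]
width: 0.0344
grasp_force: 0.0
```

>>> drive_tool([
  [0,0,-8.5,-0.3,0,3,0.4],
  [0,0,-0.2,0,0,2.2,0.4],
  [0,0,0,0,0,0,0.4],
])

```text
clock: 10.95
tcp_pos: [0.6117, 0.0438, 0.1645]
ee_rot: [3.141, -0.005, -3.033]
wrist_force: [0.1, 0.2, 0.4]
width: 0.0343
grasp_force: 0.0
```

```bash
python3 - <<'E'
from h import *
s,im=grab('wrist','w5.png'); hsv=cv2.cvtColor(im[:,:,::-1].copy(),cv2.COLOR_BGR2HSV)
om=cv2.inRange(hsv,(4,140,130),(16,255,255)); n,l,st,ce=cv2.connectedComponentsWithStats(om)
y=s['ee_rot'][2];A=np.array([[np.cos(y),np.sin(y),0],[np.sin(y),-np.cos(y),0],[0,0,-1]])
T=lambda uv,z:(A@(onz('wrist',uv,z,s)-s['tcp_pos'])).round(4)
print(s['tcp_pos'],s['ee_rot'])
for i in range(1,n):
    if st[i,4]>150:
        c=cv2.boxPoints(cv2.minAreaRect(np.argwhere(l==i)[:,::-1].astype(np.float32))); print(st[i],c.round(),[T(q,.118)[:2] for q in c])
E
```

```text
[0.61167359 0.04382924 0.16454093] [ 3.14113082 -0.00533071 -3.0330089 ]
[288 166  69  11 516] [[288. 166.]
 [356. 166.]
 [356. 176.]
 [288. 176.]] [array([ 0.0577, -0.0173]), array([0.0577, 0.0173]), array([0.0526, 0.0175]), array([ 0.0527, -0.0175])]
[ 310  238   25   71 1442] [[310. 238.]
 [334. 238.]
 [334. 308.]
 [310. 308.]] [array([ 0.0193, -0.0065]), array([0.0192, 0.0065]), array([-0.0232,  0.0069]), array([-0.0232, -0.007 ])]
[506 258 134  25 338] [[505. 267.]
 [506. 257.]
 [640. 275.]
 [639. 284.]] [array([0.0025, 0.1015]), array([0.008 , 0.1013]), array([-0.0024,  0.1759]), array([-0.0081,  0.1767])]
```

View pics/w5.png

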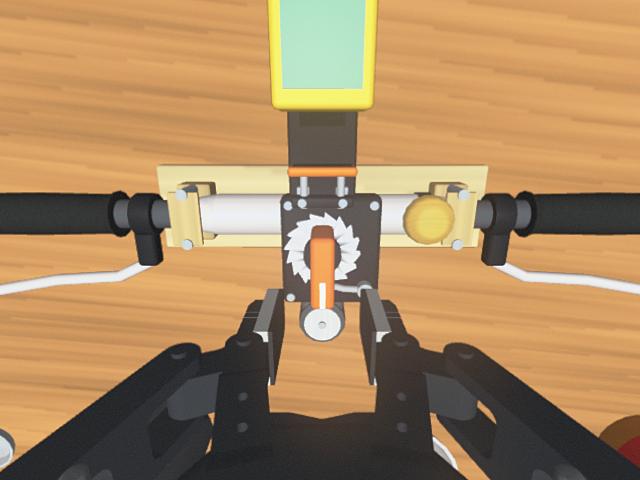

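The dial bar, from (310,238) to (334,308), is centred between the fingers and parallel to the pads.

>>> drive_tool([
  [0,0,0,-0.1,0,3.0,0.4],
  [0,0,0,0,0,3.0,0.4],
  [0,0,0,0,0,0.75,0.4],
  [0,0,0,0,0,0,0.3],
  [0,0,0,0,0,0,0.2],
])

```text
clock: 11.5
tcp_pos: [0.6157, 0.0441, 0.1017]
ee_rot: [-3.141, 0.002, -3.03]
wrist_force: [-0.3, -0.3, 0.6]
width: 0.0172
grasp_force: 0.0
```

>>> drive_tool([
  [0,0,0,0,0,0,0.1],
  [0,0,0,0,0,0,0.05],
  [0,0,0,0,0,0,0.05],
])

```text
clock: 11.8
tcp_pos: [0.6158, 0.0443, 0.1019]
ee_rot: [3.142, 0.003, -3.03]
wrist_force: [-1.6, 3.0, 9.3]
width: 0.0134
grasp_force: 38.9
```

```bash
cat > st.py <<'E'
from h import *
s=env.state(); y=s['ee_rot'][2]; y+=2*np.pi*(y<0) if 0 else 0
d=(0.1086+np.pi-y)%(2*np.pi)
print('t',round(s['clock'],2),'yaw',round(y,4),'turned',round(d,3),'clicks',round(d/.3927,3),'mom',s['moment'].round(3),'F',s['wrist_force'].round(1),'tcp',s['tcp_pos'].round(4),'w',round(s['width'],4),round(s['grasp_force'],1),'q6',round(s['qpos'][5],3))
E
python3 st.py
```

```text
t 11.8 yaw -3.0296 turned 6.28 clicks 15.991 mom [ 0.556  0.27  -0.094] F [-1.6  3.   9.3] tcp [0.6158 0.0443 0.1019] w 0.0134 38.9 q6 -1.66
```

>>> drive_tool([
  [0,0,0,0,0,0,0.2],
  [0,0,0,0.25,0,0.4,0.2],
  [0,0,0,0,0,0,0.16],
  [0,0,0,0,0,0,0.05],
  [0,0,0,0,0,0,0.05],
], squeeze=30)

```text
clock: 12.3
tcp_pos: [0.6121, 0.0439, 0.0961]
ee_rot: [3.141, -0.0, -3.029]
wrist_force: [-1.5, 3.3, 3.4]
width: 0.0134
grasp_force: 30.2
```

```bash
python3 st.py
```

```text
t 12.3 yaw -3.0294 turned 6.28 clicks 15.991 mom [ 0.661  0.264 -0.002] F [-1.5  3.3  3.4] tcp [0.6121 0.0439 0.0961] w 0.0134 30.2 q6 -1.661
```

>>> drive_tool([
  [0,0,7,0,0,0,0.05],
  [0,0,7,0,0,0,0.05],
  [0,0,7,0,0,0,0.05],
  [0,0,7,0,0,0,0.05],
  [0,0,5,0,0,0,0.05],
])

```text
clock: 12.8
tcp_pos: [0.6122, 0.0446, 0.0961]
ee_rot: [3.141, -0.001, 2.673]
wrist_force: [0.2, 11.5, 2.7]
width: 0.0138
grasp_force: 30.2
```

```bash
sed -i 's/0.1086+np.pi-y/3.2538-y/' st.py; python3 st.py
```

```text
t 12.8 yaw 2.6727 turned 0.581 clicks 1.48 mom [2.03  0.184 0.105] F [ 0.2 11.5  2.7] tcp [0.6122 0.0446 0.0961] w 0.0138 30.2 q6 -1.08
```

>>> drive_tool([
  [0,0,0,0.05,0.09,0,0.05],
  [0,0,7,0,0,0,0.05],
  [0,0,7,0,0,0,0.05],
  [0,0,7,0,0,0,0.05],
  [0,0,6,0,0,0,0.05],
])

```text
clock: 13.3
tcp_pos: [0.6126, 0.0452, 0.0961]
ee_rot: [3.141, -0.0, 2.202]
wrist_force: [1.5, 7.6, -0.1]
width: 0.0136
grasp_force: 29.9
```

```bash
python3 st.py
```

```text
t 13.3 yaw 2.2023 turned 1.051 clicks 2.678 mom [ 1.503 -0.268  0.119] F [ 1.5  7.6 -0.1] tcp [0.6126 0.0452 0.0961] w 0.0136 29.9 q6 -0.608
```

>>> drive_tool([
  [0,0,0,0.06,0.04,0,0.05],
  [0,0,8,0,0,0,0.05],
  [0,0,8,0,0,0,0.05],
  [0,0,8,0,0,0,0.05],
  [0,0,8,0,0,0,0.05],
])

```text
clock: 13.8
tcp_pos: [0.6133, 0.0457, 0.0961]
ee_rot: [3.14, -0.0, 1.645]
wrist_force: [6.8, 5.7, -4.8]
width: 0.0133
grasp_force: 29.5
```

```bash
python3 st.py
```

```text
t 13.8 yaw 1.6445 turned 1.609 clicks 4.098 mom [ 0.986 -1.013  0.054] F [ 6.8  5.7 -4.8] tcp [0.6133 0.0457 0.0961] w 0.0133 29.5 q6 -0.049
```

>>> drive_tool([
  [0,0,5,0,0,0,0.05],
  [0,0,4,0,0,0,0.05],
  [0,0,0,0,0,0,0.05],
])

```text
clock: 14.1
tcp_pos: [0.6135, 0.0456, 0.0962]
ee_rot: [3.139, -0.0, 1.49]
wrist_force: [6.9, 5.0, -5.2]
width: 0.0134
grasp_force: 29.4
```

```bash
python3 st.py
```

```text
t 14.1 yaw 1.4904 turned 1.763 clicks 4.49 mom [ 0.88  -1.122  0.046] F [ 6.9  5.  -5.2] tcp [0.6135 0.0456 0.0962] w 0.0134 29.4 q6 0.105
```

>>> drive_tool([
  [0,0,4,0,0,0,0.05],
  [0,0,4,0,0,0,0.05],
  [0,0,0,0,0,0,0.05],
])

```text
clock: 14.4
tcp_pos: [0.6137, 0.0456, 0.0962]
ee_rot: [3.139, -0.001, 1.351]
wrist_force: [8.3, 4.2, -5.6]
width: 0.0138
grasp_force: 29.3
```

```bash
python3 st.py
```

```text
t 14.4 yaw 1.3509 turned 1.903 clicks 4.846 mom [ 0.863 -1.314 -0.011] F [ 8.3  4.2 -5.6] tcp [0.6137 0.0456 0.0962] w 0.0138 29.3 q6 0.245
```

>>> drive_tool([
  [0,0,0,0.05,0.06,0,0.05],
  [0,0,0,0,0,0,0.05],
])

```text
clock: 14.6
tcp_pos: [0.6137, 0.0457, 0.0961]
ee_rot: [3.14, -0.0, 1.353]
wrist_force: [5.4, 1.4, -3.2]
width: 0.0136
grasp_force: 29.6
```

```bash
python3 st.py
```

```text
t 14.6 yaw 1.3532 turned 1.901 clicks 4.84 mom [ 0.314 -0.964  0.014] F [ 5.4  1.4 -3.2] tcp [0.6137 0.0457 0.0961] w 0.0136 29.6 q6 0.243
```

>>> drive_tool([
  [0,0,5,0,0,0,0.05],
  [0,0,0,0,0,0,0.05],
])

```text
clock: 14.8
tcp_pos: [0.6138, 0.0457, 0.0961]
ee_rot: [3.14, -0.0, 1.262]
wrist_force: [6.3, 1.7, -4.3]
width: 0.0133
grasp_force: 29.6
```

```bash
python3 st.py
```

```text
t 14.8 yaw 1.2624 turned 1.991 clicks 5.071 mom [ 0.316 -1.148 -0.014] F [ 6.3  1.7 -4.3] tcp [0.6138 0.0457 0.0961] w 0.0133 29.6 q6 0.334
```

>>> drive_tool([
  [0,0,6,0,0,0,0.05],
  [0,0,0,0,0,0,0.05],
])

```text
clock: 15.0
tcp_pos: [0.614, 0.0457, 0.0961]
ee_rot: [3.14, -0.001, 1.157]
wrist_force: [8.7, 1.8, -5.0]
width: 0.0136
grasp_force: 29.5
```

```bash
python3 st.py
```

```text
t 15.0 yaw 1.1571 turned 2.097 clicks 5.339 mom [ 0.254 -1.305 -0.019] F [ 8.7  1.8 -5. ] tcp [0.614  0.0457 0.0961] w 0.0136 29.5 q6 0.439
```

>>> drive_tool([
  [0,0,6,0,0,0,0.05],
  [0,0,0,0,0,0,0.05],
])

```text
clock: 15.2
tcp_pos: [0.6141, 0.0456, 0.0962]
ee_rot: [3.14, -0.001, 1.052]
wrist_force: [7.9, 0.4, -6.3]
width: 0.0136
grasp_force: 29.5
```

```bash
python3 st.py
```

```text
t 15.2 yaw 1.0524 turned 2.201 clicks 5.606 mom [ 0.196 -1.435 -0.013] F [ 7.9  0.4 -6.3] tcp [0.6141 0.0456 0.0962] w 0.0136 29.5 q6 0.544
```

>>> drive_tool([
  [0,0,6,0,0,0,0.05],
  [0,0,0,0,0,0,0.05],
])

```text
clock: 15.4
tcp_pos: [0.6142, 0.0456, 0.0961]
ee_rot: [3.14, -0.001, 0.948]
wrist_force: [8.4, -0.5, -6.1]
width: 0.0133
grasp_force: 29.4
```

```bash
python3 st.py; python3 -c "
from h import *
grab('wrist','w6.png');grab('top','top6.png')"
```

```text
t 15.4 yaw 0.9476 turned 2.306 clicks 5.873 mom [ 0.082 -1.56   0.022] F [ 8.4 -0.5 -6.1] tcp [0.6142 0.0456 0.0961] w 0.0133 29.4 q6 0.649
```

>>> drive_tool([
  [0,0,6,0,0,0,0.05],
  [0,0,0,0,0,0,0.05],
])

```text
clock: 15.7
tcp_pos: [0.6144, 0.0455, 0.0962]
ee_rot: [3.139, -0.002, 0.843]
wrist_force: [9.6, -1.7, -6.9]
width: 0.0136
grasp_force: 29.6
```

```bash
python3 st.py
```

```text
t 15.7 yaw 0.843 turned 2.411 clicks 6.139 mom [-0.038 -1.585  0.025] F [ 9.6 -1.7 -6.9] tcp [0.6144 0.0455 0.0962] w 0.0136 29.6 q6 0.753
```

>>> drive_tool([
  [0,0,6,0,0,0,0.05],
  [0,0,0,0,0,0,0.05],
])

```text
clock: 15.9
tcp_pos: [0.6144, 0.0454, 0.0962]
ee_rot: [3.139, -0.002, 0.738]
wrist_force: [9.4, -1.1, -6.7]
width: 0.0137
grasp_force: 29.5
```

```bash
python3 st.py
```

```text
t 15.9 yaw 0.7383 turned 2.516 clicks 6.406 mom [-0.197 -1.709  0.061] F [ 9.4 -1.1 -6.7] tcp [0.6144 0.0454 0.0962] w 0.0137 29.5 q6 0.858
```

>>> drive_tool([
  [0,0,5,0,0,0,0.05],
  [0,0,0,0,0,0,0.05],
])

```text
clock: 16.1
tcp_pos: [0.6145, 0.0453, 0.0961]
ee_rot: [3.139, -0.002, 0.652]
wrist_force: [9.9, -3.0, -7.1]
width: 0.0138
grasp_force: 29.5
```

```bash
python3 st.py
```

```text
t 16.1 yaw 0.6517 turned 2.602 clicks 6.626 mom [-0.343 -1.784  0.081] F [ 9.9 -3.  -7.1] tcp [0.6145 0.0453 0.0961] w 0.0138 29.5 q6 0.945
```

>>> drive_tool([
  [0,0,6,0,0,0,0.05],
  [0,0,0,0,0,0,0.05],
])

```text
clock: 16.3
tcp_pos: [0.6146, 0.0452, 0.0962]
ee_rot: [3.139, -0.002, 0.546]
wrist_force: [10.9, -3.5, -7.7]
width: 0.0134
grasp_force: 29.5
```

```bash
python3 st.py
```

```text
t 16.3 yaw 0.5465 turned 2.707 clicks 6.894 mom [-0.54  -1.845  0.107] F [10.9 -3.5 -7.7] tcp [0.6146 0.0452 0.0962] w 0.0134 29.5 q6 1.05
```

>>> drive_tool([
  [0,0,7,0,0,0,0.05],
  [0,0,0,0,0,0,0.05],
  [0,0,0,0,0,0,0.05],
])

```text
clock: 16.6
tcp_pos: [0.6147, 0.0451, 0.0962]
ee_rot: [3.14, -0.003, 0.428]
wrist_force: [11.0, -4.2, -9.3]
width: 0.0134
grasp_force: 29.6
```

```bash
python3 st.py
```

```text
t 16.6 yaw 0.4279 turned 2.826 clicks 7.196 mom [-0.664 -1.979  0.127] F [11.  -4.2 -9.3] tcp [0.6147 0.0451 0.0962] w 0.0134 29.6 q6 1.168
```

>>> drive_tool([
  [0,0,0,0,0,0,0.15],
  [0,0,0,0,0,0,0.35],
  [0,0,0,0,0,0,0.35],
  [0,0,0,0,0,-3,0.35],
  [0,0,0,0,0,-4,0.35],
])

```text
clock: 17.1
tcp_pos: [0.611, 0.0457, 0.165]
ee_rot: [-3.14, 0.005, 0.427]
wrist_force: [0.1, 0.4, 0.1]
width: 0.0302
grasp_force: 0.0
```

>>> drive_tool([
  [0,0,6.1,0,0,-4,0.85],
  [0,0,6.1,0,0,-1.7,0.85],
  [0,0,6.1,-4,0,0,0.85],
  [0,0,0,-4.8,0,0,0.85],
  [0,0,0,-4.6,0,0,0.85],
])

```text
clock: 17.6
tcp_pos: [0.478, 0.0271, 0.2228]
ee_rot: [3.142, 0.001, 0.108]
wrist_force: [-0.8, 0.4, 0.9]
width: 0.0724
grasp_force: 0.0
```

>>> drive_tool([
  [0,0,0,0,0,0,0.85],
  [0,0,0,0,0,0,0.85],
])

```text
clock: 17.8
tcp_pos: [0.4796, 0.0272, 0.2235]
ee_rot: [3.142, -0.0, 0.107]
wrist_force: [1.1, -1.2, -0.2]
width: 0.0727
grasp_force: 0.0
```

```bash
python3 - <<'E'
from h import *
s,im=grab('wrist','w7.png'); hsv=cv2.cvtColor(im[:,:,::-1].copy(),cv2.COLOR_BGR2HSV)
print(s['clock'],s['tcp_pos'],s['ee_rot'])
y=.1088;o=np.array([.472,.0285,.06]);A=np.array([[np.cos(y),np.sin(y),0],[-np.sin(y),np.cos(y),0],[0,0,1]])
C=lambda uv,z:(A@(onz('wrist',uv,z,s)-o)).round(4)
om=cv2.inRange(hsv,(4,140,130),(16,255,255)); om[:,:280]=0;om[:,370:]=0
n,l,st,ce=cv2.connectedComponentsWithStats(om)
for i in range(1,n):
    if st[i,4]>100:
        c=cv2.boxPoints(cv2.minAreaRect(np.argwhere(l==i)[:,::-1].astype(np.float32))); W=np.array([C(q,.118 if st[i,3]>st[i,2]/2 else .08) for q in c]); print(st[i],W.round(4))
ym=cv2.inRange(hsv,(20,110,100),(36,255,255)); c=np.nonzero(ym[140:320,305:335].any(1))[0]+140; print('gps',c.min(),c.max(),C((322,c.min()),.084),C((322,c.max()+1),.084))
cv2.imwrite('pics/w7c.png',cv2.resize(im[0:320,220:430,::-1],None,fx=1.87,fy=1.87))
E
```

```text
17.8 [0.47958199 0.02722071 0.22352433] [ 3.14150835e+00 -2.93365515e-04  1.07398674e-01]
[ 295    0   45   68 1282] [[ 0.157   0.0135  0.058 ]
 [ 0.1611  0.0008  0.058 ]
 [ 0.1251 -0.0153  0.058 ]
 [ 0.1206 -0.002   0.058 ]]
[291 162  57   9 477] [[ 0.0544  0.0219  0.02  ]
 [ 0.0606  0.0217  0.02  ]
 [ 0.0605 -0.0219  0.02  ]
 [ 0.0543 -0.022   0.02  ]]
[280 282  23  29 132] [[-0.0303  0.0369  0.058 ]
 [-0.0232  0.0272  0.058 ]
 [-0.0467  0.0131  0.058 ]
 [-0.0542  0.023   0.058 ]]
[280 289  90  46 889] [[-0.0475  0.0326  0.058 ]
 [-0.0273 -0.0353  0.058 ]
 [-0.062  -0.0451  0.058 ]
 [-0.0838  0.0252  0.058 ]]
[313 336  50  15 147] [[-0.1049  0.0069  0.02  ]
 [-0.0914  0.0052  0.02  ]
 [-0.0982 -0.0394  0.02  ]
 [-0.1119 -0.0382  0.02  ]]
gps 171 296 [ 0.0541 -0.0024  0.024 ] [-0.0539 -0.0022  0.024 ]
```

View pics/w7c.png

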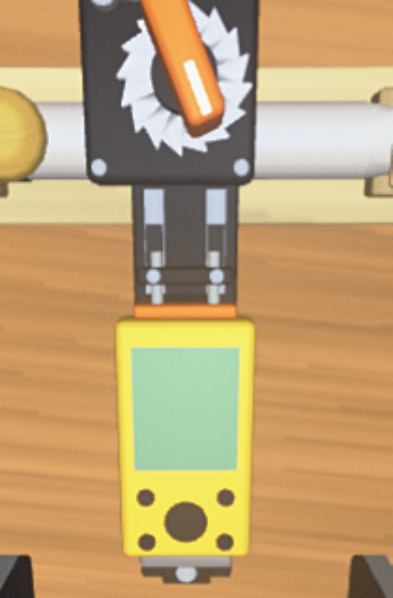

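The jaw presses the GPS, which is seated against the foot. The dial stands at about 157°, which is tooth 7. The jaw moved 32.2 mm while the rack moved 38.5 mm, so the spring is compressed about 6.3 mm, or 11 N, with contact between clicks 5 and 6.

```bash
python3 -c "
from cell import env
print(env.close_job())"
```

```text
the job is handed in; nothing more can be done
None
```

The job is handed in: the GPS is seated against the foot, and the dial is on tooth 7, two clicks past contact, pressing about 11 N by my estimate; the phone, light and wrench were not touched.

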